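# Stand the slumped card packets back up

## Robot

A 6-joint arm with a two-finger parallel gripper is mounted at the origin on a cart in front of the work surface, level with it; the furniture and walls round the work are solid. World frame = base frame: x ahead of the robot, y to its left, z up, the work surface at z = 0. Lengths are in mm, angles in rad, forces in N, time in s.
With the tool pointing down it reaches from about 300 to 775 mm from the base axis. Payload 14.6 kg.
Tool frame: the origin (TCP) lies between the finger pads; the fingertips stand manip.tip_reach ahead of it and the grasp point (between the pads) lies 5 mm behind it (manip.tip_reach is the distance from the TCP to the fingertips, in mm); z points along the fingers, y is the line along which they close (so a half turn about z gives the same grasp; the last joint's range is limited). The gripper opens to 94 mm and grips with 3 to 60 N. Pads are 16 mm wide; open, the fingers measure 119 mm over their backs; the gripper's body (75 mm by 177 mm) begins 78 mm behind the grasp point.
Start: joints at [-1.284, 0.3, 1.521, -0, 1.321, -0.067], TCP at [190.548, -515.927, 180.346] pointing down, gripper open.
Joint ranges: [-3.03, 3.03], [-0.79, 2.21], [0.23, 2.52], [-1.04, 4.18], [0, 3.07], [-2.55, 2.55]. Speed limits (rad/s): [2.22, 2.22, 2.57, 3.14, 3.14, 3.14].

## Interface

Orientations are given as [roll, pitch, yaw] about the fixed x, y, z axes, in that order (R = Rz(yaw) Ry(pitch) Rx(roll)).
In Python, from cell import manip gives the robot as it stands. The module is installed in compiled form; this text tells all that it offers.
- The arm moves only by the shell command python3 -m creep 'ROWS' [FORCE]. ROWS is JSON, a list of rows, each a list of 3 entries, a list of its own where there are three numbers: the opening, from -1 (shut) to 1 (fully open), then the shift along the tool's x, y, z in cm, then the turn about the tool's z in units of 5 degrees (1.0 is 5 degrees). In form: [[grip, [tx, ty, tz], roll], ...]. A call has 1 to 12 rows; each row is the pose to reach, as a shift and turn from the pose commanded when the call began, along the tool's axes at that moment; what a row does not reach only later rows make up. A row lasts 1/10 s, in which the tool goes at most 50 mm and 8.59 degrees, less where a joint would pass 70% of its speed; a pose out of reach is approached as far as the arm can. A call with a gripper value outside its range is refused whole. The fingers move at their own pace and stop on an object; FORCE is the grip in N (left out, the last holds). Time passes only in rows, so rows that repeat a pose let the fingers close. It gives the time, the measured TCP pose, the force, the opening and the grip force at its end, in the units of the state.
- manip.read_state(): the state, without advancing time (a new reading comes with each control period).
- manip.camera(name): name is "scene" or "side" or "wrist"; returns the picture (420x560x3 uint8, red, green, blue); there is no depth.
- manip.camera_params(name): a dict with "fovy" (degrees; the focal length in pixels is half the picture's height over the tangent of half this angle, whatever the lens; pixels are square), "cx", "cy" (the principal point, pixels), "origin" and "attitude" of the camera in the world. Camera axes: x right, y down, z forward; pixel columns grow to the right and rows downward; lengths in mm; the calibration is good to about 2 mm. A picture is of the moment at which its call begins: read the wrist's pose just before it. camera_params takes no time and is no camera call; for the wrist camera it gives the pose at the moment of the call.
- manip.sign_off(): hands the job in; it is judged then, once.
The state is a dict: "clock": time; "joints": joint angles; "qd": joint speeds; "effort": joint torques, N m; "eef_pos": TCP position; "eef_rot": TCP orientation; "wrist_force": force on the tool from outside, world axes, zero at the start; "moment": the same for the moment, N m; "finger_gap": finger opening in mm; "finger_force": force on a finger pad.
Only numpy, scipy, OpenCV 4.12 (cv2) and the standard library are available. Lean on these libraries where they do the work, as an engineer would, in place of code of your own. Each camera call takes 0.05 s, during which the arm holds its last target. There are 200 camera calls.

## Task

Two of the three packets of price cards have slumped forward over the front of their grey holders. Push each of these two back up with the fingertips, without picking it up, so that it stands in its holder leaning against the backrest like the third one. Leave the third packet and the things standing round about as they are.

Things in the scene. Friction and masses are not known exactly. Their poses are not given: they have to be found in the camera images.
- holder_a: grey sheet-metal card holder, open-topped, fixed to the table, 76 mm wide. Origin: on the table under the line where backrest and floor meet, mid-width. x points back through the backrest, y to the holder's left, z up. Floor top at z = 8; side cheeks 32 mm high. Holds slumped packet_a; front towards the robot. a and b may swap places.
- packet_a: banded packet of blank cards, 86 mm long (y, top at +y), 56 wide (x), 17 thick (z), loose, about 90 g, slippery (glossy card). Origin: middle of its back face. Starts slumped forward in holder_a, foot against the backrest, front face on the holder's front edge, 42 degrees from upright.
- packet_a_top (a point): middle of the top end of packet_a (mid-thickness). At the start its foremost edge is at holder x = -67, z = 71 mm (highest point z = 83). A finger pushed level towards holder +x against that edge, tips at z = 50 to 60 mm, stands it up with 1 to 3 N: the edge rises along the finger
- packet_a_foot (a point): middle of the foot end of packet_a (mid-thickness). The packet turns about its foot. It can stand free when just upright (front face at x = -17), so push on till it meets the backrest: front face then at x = -6 at z = 50 mm, top at z = 95 mm
- holder_b: grey sheet-metal card holder, open-topped, fixed to the table, 76 mm wide. Origin: on the table under the line where backrest and floor meet, mid-width. x points back through the backrest, y to the holder's left, z up. Floor top at z = 8; side cheeks 32 mm high. Holds packet_b, which stands as it should; front towards the robot. a and b may swap places.
- packet_b: banded packet of blank cards, 86 mm long (y, top at +y), 56 wide (x), 17 thick (z), loose, about 90 g, slippery (glossy card). Origin: middle of its back face. Already stands upright against the backrest of holder_b: to be left alone.
- packet_b_top (a point): middle of the top end of packet_b (mid-thickness)
- packet_b_foot (a point): middle of the foot end of packet_b (mid-thickness)
- holder_c: grey sheet-metal card holder, open-topped, fixed to the table, 76 mm wide. Origin: on the table under the line where backrest and floor meet, mid-width. x points back through the backrest, y to the holder's left, z up. Floor top at z = 8; side cheeks 32 mm high. Holds slumped packet_c; behind the cash box (87 mm high), front to the robot's right.
- packet_c: banded packet of blank cards, 86 mm long (y, top at +y), 56 wide (x), 17 thick (z), loose, about 90 g, slippery (glossy card). Origin: middle of its back face. Starts slumped forward in holder_c, foot against the backrest, front face on the holder's front edge, 42 degrees from upright.
- packet_c_top (a point): middle of the top end of packet_c (mid-thickness). At the start its foremost edge is at holder x = -67, z = 71 mm (highest point z = 83). A finger pushed level towards holder +x against that edge, tips at z = 50 to 60 mm, stands it up with 1 to 3 N: the edge rises along the finger
- packet_c_foot (a point): middle of the foot end of packet_c (mid-thickness). The packet turns about its foot. It can stand free when just upright (front face at x = -17), so push on till it meets the backrest: front face then at x = -6 at z = 50 mm, top at z = 95 mm
- holder_a_front (a point): middle of the rolled top edge of holder_a's low front wall: holder x = -42, z = 43 mm (outermost x = -45). The pocket is 68 mm wide, 40 mm from here to the backrest.
- holder_a_back (a point): middle of the upper edge of holder_a's backrest face: holder x = 22, z = 91 mm. The face starts at x = 0 on the floor and slopes back 15 degrees from upright; 5 mm thick.
- holder_c_front (a point): middle of the rolled top edge of holder_c's low front wall: holder x = -42, z = 43 mm (outermost x = -45). The pocket is 68 mm wide, 40 mm from here to the backrest.
- holder_c_back (a point): middle of the upper edge of holder_c's backrest face: holder x = 22, z = 91 mm. The face starts at x = 0 on the floor and slopes back 15 degrees from upright; 5 mm thick.
- snap_press: obstacle: fixed green hand press, 426 mm tall, base 215 mm along x by 124 along y (24 mm high), column mid-width; its lever with red grip rises on the right (-y) side and leans towards the robot to 130 mm before the origin. Origin under its middle. Go round it with the arm, on the robot's side.
- cash_box: obstacle: fixed blue steel box, 169 x 209 x 87 mm high (x, y, z); origin at the centre of its underside. A wooden drawer cabinet, 272 mm high, has its front and knobs 290 mm behind (+x) this origin.
- snap_jar_1: bystander: small screw jar, diameter 34, 44 mm high, standing; origin at the centre of its underside
- stamp: bystander: wooden hand stamp with knob, 28x44x55 mm, standing; origin at the centre of its underside
- thread_reel_2: bystander: thread reel, diameter 29, 52 mm high, standing; origin at the centre of its underside
- glue_stick: bystander: glue stick, diameter 24, 86 mm high, standing; origin at the centre of its underside

How it is judged:
By the outcome, as a careful person would: the job done as asked, in the order asked, and still so for the second after the job is handed in, with the robot touching nothing.
It also fails if it takes over 70 s, if anything falls off the work surface, if the arm or the gripper's body presses on something with over 40 N, if the wrist force passes 120 N, or if a joint passes its speed limit or range.

## Working session

There is one attempt and no reset: what is moved stays moved. The work goes in short steps, Python scripts to look and compute and a shell command to move; the robot and the scene stay as the last step left them, time stands still between calls to the robot, and variables do not carry over. Pictures are saved under pics/ and viewed, at most 10 in all, crops included, and the job is handed in when it is done.

```bash
mkdir -p pics; python3 - <<'E'
from cell import manip
import cv2
print(manip.tip_reach, manip.read_state())
for n in("scene","side","wrist"):
    p=manip.camera_params(n);print(n,p)
    im=manip.camera(n);cv2.imwrite(f"pics/{n}0.png",im[:,:,::-1])
E
```

```text
14.0 {'clock': 0.0, 'joints': array([-1.28359047e+00,  3.00479838e-01,  1.52160203e+00, -1.56727927e-05,
        1.32066511e+00, -6.65917786e-02]), 'qd': array([-8.53520325e-05, -9.94961066e-04, -6.64344103e-04,  8.80282513e-04,
       -7.03420852e-04,  5.00991554e-04]), 'effort': array([ 1.40799177e-03, -5.31808341e+01, -3.52728868e+01,  7.08673079e-02,
        2.44989916e-02, -8.32584715e-05]), 'eef_pos': array([ 190.4688895 , -515.65548807,  179.77268361]), 'eef_rot': array([-3.14043987e+00, -6.16651275e-05,  3.53801488e-01]), 'wrist_force': array([-0.55627326,  0.00809929, -0.96692265]), 'moment': array([-0.01422387, -0.00460386,  0.06361229]), 'finger_force': 0.0, 'finger_gap': 93.89347985259111}
scene {'fovy': 42.82742194535546, 'cx': 274.70343549508567, 'cy': 214.37700101256004, 'origin': array([-45.77568752, 723.38145667, 794.01072021]), 'attitude': array([-2.2087851 ,  0.02058097, -2.50017328])}
side {'fovy': 49.97785510290014, 'cx': 273.922076179663, 'cy': 208.95168460412862, 'origin': array([ 78.18916244, 933.73009773, 663.67192198]), 'attitude': array([-2.05393699, -0.00963739, -2.714731  ])}
wrist {'fovy': 62.85631876812583, 'cx': 280.8994397330734, 'cy': 210.13174897904244, 'origin': array([ 259.94503184, -491.79095659,  384.52461295]), 'attitude': array([ 2.88523127e+00,  2.02282380e-04, -1.21596912e+00])}
```

View pics/scene0.png

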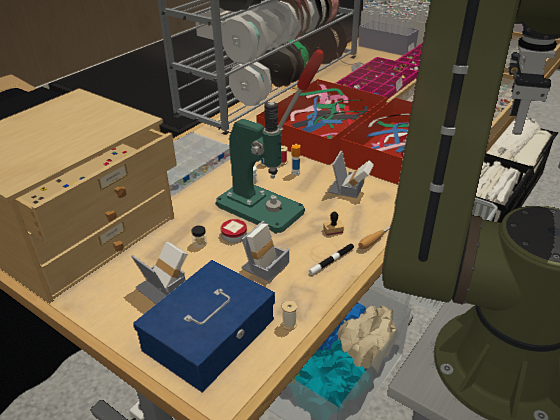

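View pics/side0.png

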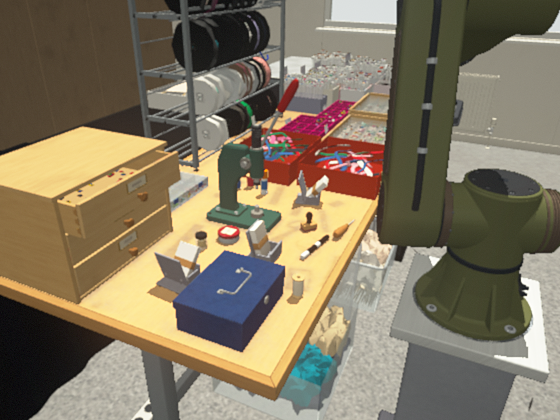

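The scene view shows the slumped packet_a at about (350,175), the upright packet_b at (262,245), and the slumped packet_c behind the cash box at (165,268). The side view has the same three at (310,190), (262,240) and (180,268). I'll enlarge these areas to pick pixels.

```bash
python3 - <<'E'
import cv2,numpy as np
def c(n,x,y,w=80,h=60,s=5):
    im=cv2.imread(f"pics/{n}0.png")[y:y+h,x:x+w]
    im=cv2.resize(im,None,fx=s,fy=s,interpolation=cv2.INTER_CUBIC)
    for k in range(0,w,10):
        cv2.line(im,(k*s,0),(k*s,6 if k%20 else 12),(0,255,255),1)
        if k%20==0: cv2.putText(im,str(x+k),(k*s,22),0,.35,(0,255,255))
    for k in range(0,h,10):
        cv2.line(im,(0,k*s),(6,k*s),(0,255,255),1); cv2.putText(im,str(y+k),(8,k*s+4),0,.35,(0,255,255))
    return im
a=np.vstack([np.hstack([c("scene",310,140),c("side",275,160)]),np.hstack([c("scene",125,235),c("side",145,235)])])
cv2.imwrite("pics/crops.png",a)
E
```

```text
(no output)
```

View pics/crops.png

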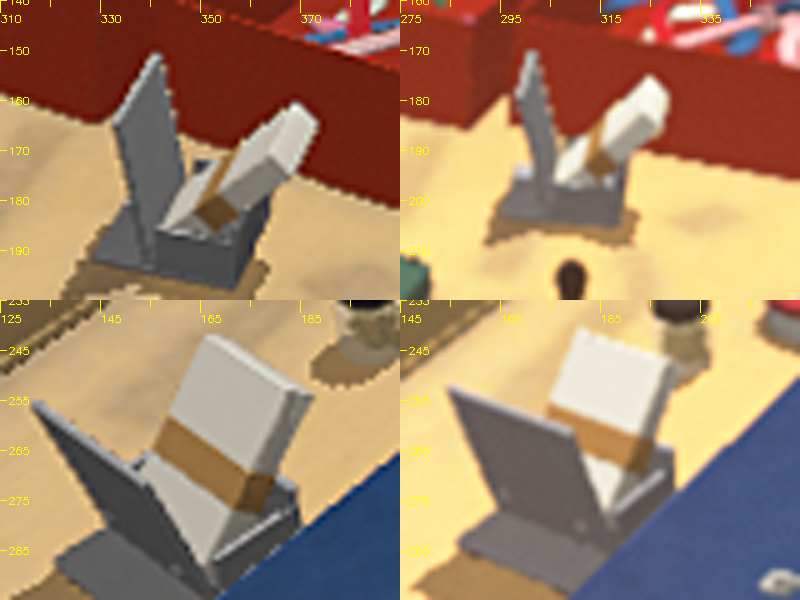

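View pics/wrist0.png

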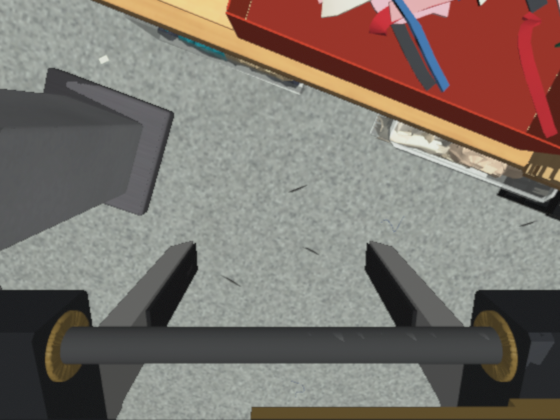

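The crops show both back edges (scene A (332.6,165)–(341,151), scene C (132,255)–(155,268)) and the packet top edges clearly. The wrist view shows only the floor. Next I'll cast rays at the known heights and triangulate.

```bash
cat > h.py <<'E'
import numpy as np
from scipy.spatial.transform import Rotation as R
from cell import manip
def ray(n,u,v,p=None):
    p=p or manip.camera_params(n)
    f=210/np.tan(np.radians(p["fovy"]/2))
    d=R.from_euler("xyz",p["attitude"]).as_matrix()@np.array([(u-p["cx"])/f,(v-p["cy"])/f,1])
    return p["origin"],d/np.linalg.norm(d)
def onz(n,u,v,z,p=None):
    o,d=ray(n,u,v,p); return o+d*(z-o[2])/d[2]
def tri(a,b):
    (o1,d1),(o2,d2)=ray(*a),ray(*b)
    t=np.linalg.lstsq(np.c_[d1,-d2],o2-o1,rcond=None)[0]
    return (o1+t[0]*d1+o2+t[1]*d2)/2
E
python3 - <<'E'
from h import *
np.set_printoptions(precision=0,suppress=True)
P={"A back near":((332.6,165),(298,179),91),"A back far":((341,151),(301.2,170.2),91),
"A fore near":((370,176),(326,185),71),"A fore far":((373.6,165),(328.6,179.4),71),
"C back 1":((132,255.4),(155,252.6),91),"C back 2":((155,268.6),(179.6,261.4),91),
"C high 1":((166.4,242),(180.6,241),83),"C high 2":((183,252.6),(197,248),83)}
for k,(s,d,z) in P.items():
    print(k,onz("scene",*s,z)[:2],onz("side",*d,z)[:2],tri(("scene",*s),("side",*d)))
for k,u,v,z in [("A base rear near",328,192,0),("A base front near",357,198,0),("pressbase L",217,203,20),("press near",268,231,20),("press right",304,208,20),("lever",315,55,400),("box",133,322,87),("box",203,261,87),("box",274,293,87),("box",202,355,87),("glue",295,173,0),("stamp",334,232,0),("reel",289,324,0),("jar",199,241,0),("cab",50,298,0),("cab",173,225,0),
 ("B base",248,268,0),("B base f",270,277,0)]: print(k,onz("scene",u,v,z)[:2])
E
```

```text
A back near [ 539. -278.] [ 541. -279.] [ 541. -280.   90.]
A back far [ 558. -350.] [ 558. -350.] [ 558. -350.   91.]
A fore near [ 452. -315.] [ 460. -316.] [ 462. -331.   62.]
A fore far [ 469. -367.] [ 466. -361.] [ 469. -369.   69.]
C back 1 [685. 249.] [682. 252.] [688. 247.  88.]
C back 2 [618. 249.] [611. 258.] [623. 244.  82.]
C high 1 [668. 173.] [667. 174.] [670. 170.  80.]
C high 2 [615. 177.] [614. 184.] [626. 167.  70.]
A base rear near [ 553. -285.]
A base front near [ 477. -304.]
pressbase L [739. -59.]
press near [566. -43.]
press right [ 549. -166.]
lever [ 540. -186.]
box [550. 366.]
box [560. 175.]
box [391. 164.]
box [402. 348.]
glue [ 678. -312.]
stamp [ 451. -150.]
reel [371. 146.]
jar [691.  61.]
cab [816. 379.]
cab [785.  53.]
B base [538.  67.]
B base f [481.  62.]
```

Holder A is at about (528,-320), yaw 14°; the packet's foremost edge comes out at hx -69, where -67 was expected. Holder C is at about (648,229), yaw about 86°; its high edge is at hx -53, expected -54. Moving to a hover point in front of A.

```bash
python3 -m creep '[[-0.57,[4,-1,0],0.3],[-0.57,[8,-2,0],0.6],[-0.57,[12,-3,0],0.9],[-0.57,[16,-4,0],1.26],[-0.57,[20,-5,0],1.26],[-0.57,[24,-6,0],1.26],[-0.57,[28,-7,0],1.26],[-0.57,[29.5,-7.6,0],1.26],[-0.57,[29.5,-7.6,0],1.26],[-0.57,[29.5,-7.6,0],1.26]]' 20
python3 - <<'E'
from h import *
import cv2
s=manip.read_state();print(s["eef_pos"],s["eef_rot"],s["clock"],s["finger_gap"],s["joints"])
print(manip.camera_params("wrist"))
cv2.imwrite("pics/w1.png",manip.camera("wrist")[:,:,::-1])
E
```

```text
clock: 1.15
eef_pos: [440.3, -342.8, 180.1]
eef_rot: [-3.141, 0.0, 0.244]
wrist_force: [-0.4, 0.1, -0.5]
finger_gap: 20.6
finger_force: 0.0
[ 440.3467208  -342.77839839  180.1361963 ] [-3.14133331e+00  4.93857700e-04  2.44013127e-01] 1.15 20.629401506891984 [-7.26944173e-01  3.18328123e-01  1.49745518e+00 -2.69248861e-04
  1.32630222e+00  5.99904332e-01]
{'fovy': 62.85631876812583, 'cx': 280.8994397330734, 'cy': 210.13174897904244, 'origin': array([ 512.23829493, -326.45815362,  384.79040394]), 'attitude': array([ 2.88478648e+00, -4.88803797e-04, -1.32580788e+00])}
```

View pics/w1.png

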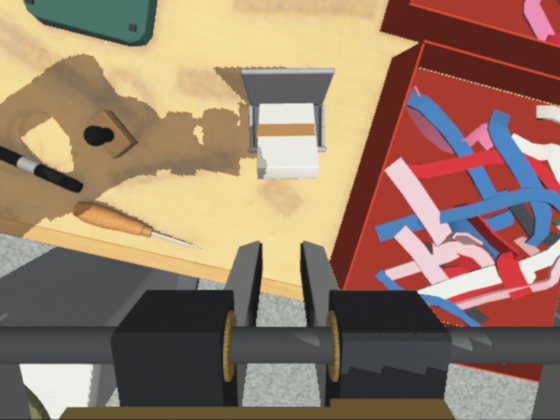

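The wrist view shows the backrest's top edge at (244,69)–(333,70) and the packet's foremost edge at (258,178)–(317,176), both lined up with the fingers. I'll measure from these.

```bash
python3 - <<'E'
from h import *
s=manip.read_state();y=s["eef_rot"][2];t=s["eef_pos"]
tx=np.array([np.cos(y),np.sin(y)]);ty=np.array([np.sin(y),-np.cos(y)])
for u,v,z in [(244,69,91),(333,70,91),(258,178,71),(317,176,71),(257,137,83),(250,151,43),(326,151,43)]:
    p=onz("wrist",u,v,z);d=p[:2]-t[:2];print(p.round(0),(d@tx).round(1),(d@ty).round(1))
E
```

```text
[ 543. -289.   91.] 113.0 -27.8
[ 559. -358.   91.] 112.3 43.3
[ 457. -319.   71.] 21.9 -19.4
[ 472. -371.   71.] 23.8 35.0
[ 493. -311.   83.] 59.5 -18.8
[ 476. -305.   43.] 44.1 -28.7
[ 494. -377.   43.] 44.2 46.1
```

Widths come out at 71, 54 and 75 mm, as they should. The midline is 8 mm to tool +y and the holder origin is about 90 mm ahead. Descending to tips at z≈54, then pushing.

```bash
python3 -m creep '[[-0.57,[0,0.8,3],0],[-0.57,[0,0.8,6],0],[-0.57,[0,0.8,9],0],[-0.57,[0,0.8,11.2],0],[-0.57,[0,0.8,11.2],0],[-0.57,[0,0.8,11.2],0]]'
python3 -m creep '[[-0.57,[0.8,0,0],0],[-0.57,[1.3,0,0],0],[-0.57,[1.8,0,0],0],[-0.57,[2.3,0,0],0],[-0.57,[2.8,0,0],0],[-0.57,[3.3,0,0],0],[-0.57,[3.8,0,0],0],[-0.57,[4.3,0,0],0],[-0.57,[4.8,0,0],0],[-0.57,[5.3,0,0],0],[-0.57,[5.8,0,0],0],[-0.57,[5.8,0,0],0]]'
python3 -m creep '[[-0.57,[0.3,0,0],0],[-0.57,[0.6,0,0],0],[-0.57,[0.9,0,0],0],[-0.57,[1.2,0,0],0],[-0.57,[1.4,0,0],0],[-0.57,[1.6,0,0],0],[-0.57,[1.6,0,0],0],[-0.57,[1.6,0,0],0]]'
python3 - <<'E'
from h import *
import cv2
cv2.imwrite("pics/w2.png",np.hstack([manip.camera("wrist")[100:300,180:400],cv2.resize(manip.camera("scene")[130:205,300:390],None,fx=4,fy=4)[:200] if 0 else cv2.resize(manip.camera("scene")[130:210,300:388],(220,200))])[:,:,::-1])
E
```

```text
clock: 1.8
eef_pos: [442.4, -351.1, 69.1]
eef_rot: [3.141, -0.0, 0.243]
wrist_force: [0.6, -0.3, 0.5]
finger_gap: 19.7
finger_force: 0.0
clock: 3.0
eef_pos: [499.7, -336.0, 68.3]
eef_rot: [3.142, -0.0, 0.244]
wrist_force: [-0.2, -0.6, 0.2]
finger_gap: 20.2
finger_force: 0.0
clock: 3.8
eef_pos: [514.7, -332.3, 68.3]
eef_rot: [-3.142, 0.0, 0.244]
wrist_force: [0.6, 0.1, 0.8]
finger_gap: 20.1
finger_force: 0.0
```

View pics/w2.png

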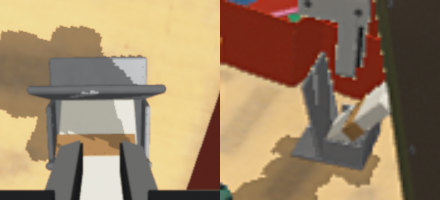

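```bash
python3 - <<'E'
from h import *
import cv2
s=manip.read_state();print(s["eef_pos"],s["eef_rot"],s["joints"],s["wrist_force"])
im=manip.camera("scene")
y=s["eef_rot"][2]
def proj(n,P):
    p=manip.camera_params(n);f=210/np.tan(np.radians(p["fovy"]/2))
    q=R.from_euler("xyz",p["attitude"]).as_matrix().T@(np.array(P)-p["origin"]);return (f*q[:2]/q[2]+[p["cx"],p["cy"]])
t=s["eef_pos"]
for n in("scene","wrist"):
  for w in (-10,10,-22,22): print(n,w,[proj(n,[t[0]+w*np.sin(y)+dx*np.cos(y),t[1]-w*np.cos(y)+dx*np.sin(y),t[2]-14]).round(0) for dx in(-8,8)])
a=cv2.resize(im[110:220,290:400],(440,440),interpolation=cv2.INTER_CUBIC)
b=cv2.resize(manip.camera("side")[130:240,255:345],(360,440),interpolation=cv2.INTER_CUBIC)
cv2.imwrite("pics/w3.png",np.hstack([a,b])[:,:,::-1])
E
```

```text
[ 514.61064256 -332.36122644   68.36890475] [-3.14159004e+00  9.76900753e-06  2.43781555e-01] [-6.33229587e-01  5.44353883e-01  1.44686340e+00 -6.39931582e-06
  1.15038362e+00  6.93787796e-01] [ 0.41833591  0.14454894 -0.83409228]
scene -10 [array([353., 173.]), array([347., 172.])]
scene 10 [array([355., 170.]), array([349., 168.])]
scene -22 [array([352., 176.]), array([346., 175.])]
scene 22 [array([356., 167.]), array([351., 166.])]
wrist -10 [array([264., 245.]), array([263., 222.])]
wrist 10 [array([293., 245.]), array([293., 222.])]
wrist -22 [array([246., 245.]), array([245., 222.])]
wrist 22 [array([311., 245.]), array([311., 222.])]
```

View pics/w3.png

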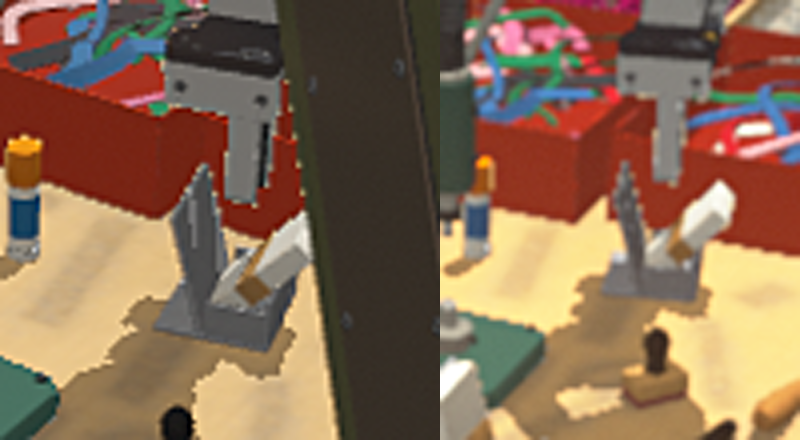

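```bash
python3 - <<'E'
from h import *
for a,b in [((350,160.7),(312.5,176)),((346,159.5),(309,173.5)),((353.5,161),(314,176))]: print(tri(("scene",*a),("side",*b)).round(0), onz("scene",*a,54).round(0))
E
```

```text
[ 504. -307.   99.] [ 543. -376.   54.]
[ 509. -291.  111.] [ 555. -375.   54.]
[ 504. -322.   92.] [ 535. -380.   54.]
```

The forces stayed near zero, and both views show why. The fingertips (scene (350,161), side (312,176)) triangulate to z≈97 and passed over the packet, so the real tips are about 43 mm higher than the stated tip reach implies. The packet hasn't been touched. I'll back off, lower by that amount and check before pushing.

```bash
python3 -m creep '[[-0.57,[-3,0,0],0],[-0.57,[-6,0,0],0],[-0.57,[-7.6,0,0],0],[-0.57,[-7.6,0,0],0],[-0.57,[-7.6,0,2],0],[-0.57,[-7.6,0,4.2],0],[-0.57,[-7.6,0,4.2],0],[-0.57,[-7.6,0,4.2],0]]'
python3 - <<'E'
from h import *
import cv2
print(manip.tip_reach)
b=cv2.resize(manip.camera("side")[140:240,265:365],(400,400),interpolation=cv2.INTER_CUBIC)
w=manip.camera("wrist");print(manip.read_state()["eef_pos"])
cv2.imwrite("pics/w4.png",np.hstack([b,w[20:420,80:480]])[:,:,::-1])
E
```

```text
clock: 4.8
eef_pos: [441.6, -350.6, 26.7]
eef_rot: [-3.141, -0.0, 0.244]
wrist_force: [0.0, -0.0, 0.4]
finger_gap: 20.6
finger_force: 0.0
14.0
[ 441.7954988  -350.97763      27.50416888]
```

View pics/w4.png

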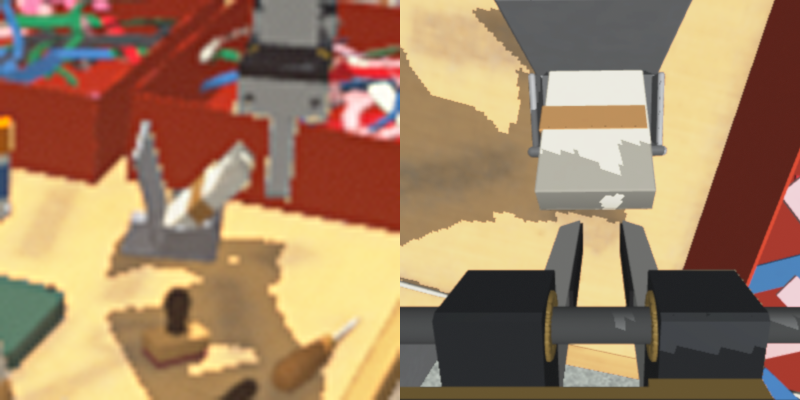

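Now the side view shows the fingertips at (335,189.5), below and in front of the packet's foremost edge, and the wrist view shows them centred. I'll work out the tip height before pushing.

```bash
python3 - <<'E'
from h import *
p=manip.camera_params("side");o,d=ray("side",335.5,189.5)
t=(-337+2-o[1])/d[1];print(o+t*d)
o,d=ray("side",312.5,176);t=(-318-o[1])/d[1];print(o+t*d)
E
python3 -m creep '[[-0.57,[0.5,0,0],0],[-0.57,[1,0,0],0],[-0.57,[1.5,0,0],0],[-0.57,[2,0,0],0],[-0.57,[2.5,0,0],0],[-0.57,[2.5,0,0],0]]'
```

```text
[ 432.94759235 -335.           52.75490703]
[ 506.75220173 -318.           92.32286099]
clock: 5.5
eef_pos: [465.8, -344.4, 26.3]
eef_rot: [3.142, -0.0, 0.244]
wrist_force: [-0.8, 0.5, 0.5]
finger_gap: 20.3
finger_force: 0.0
```

```bash
python3 -m creep '[[-0.57,[0.4,0,-0.2],0],[-0.57,[0.8,0,-0.2],0],[-0.57,[1.2,0,-0.2],0],[-0.57,[1.6,0,-0.2],0],[-0.57,[2,0,-0.2],0],[-0.57,[2.4,0,-0.2],0],[-0.57,[2.8,0,-0.2],0],[-0.57,[3.2,0,-0.2],0],[-0.57,[3.2,0,-0.2],0]]'
python3 -m creep '[[-0.57,[0.3,0,0],0],[-0.57,[0.6,0,0],0],[-0.57,[0.9,0,0],0],[-0.57,[1.2,0,0],0],[-0.57,[1.5,0,0],0],[-0.57,[1.5,0,0],0],[-0.57,[1.5,0,0],0]]'
python3 - <<'E'
from h import *
import cv2
b=cv2.resize(manip.camera("side")[140:240,265:365],(400,400),interpolation=cv2.INTER_CUBIC)
w=manip.camera("wrist")
cv2.imwrite("pics/w5.png",np.hstack([b,w[20:420,80:480]])[:,:,::-1])
E
```

```text
clock: 6.4
eef_pos: [496.7, -336.7, 28.3]
eef_rot: [3.142, -0.0, 0.244]
wrist_force: [-0.4, -0.1, -0.0]
finger_gap: 20.2
finger_force: 0.0
clock: 7.1
eef_pos: [510.8, -333.2, 28.3]
eef_rot: [-3.142, 0.0, 0.244]
wrist_force: [-0.4, -0.1, 0.3]
finger_gap: 20.0
finger_force: 0.0
```

View pics/w5.png

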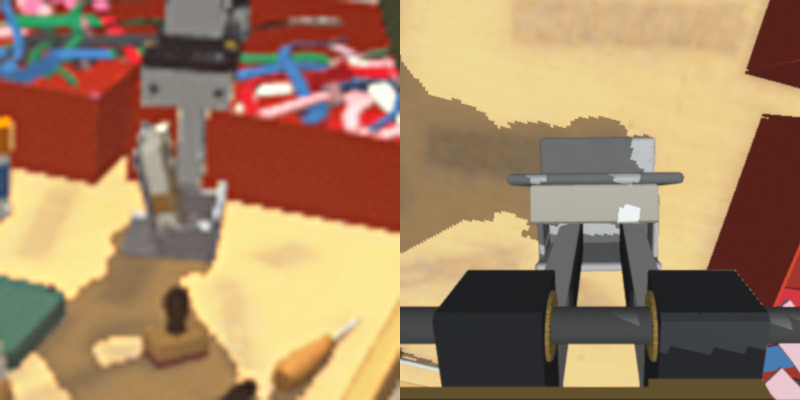

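The packet is now up, with its top against or near the backrest. I'll push on gently until the force rises.

```bash
python3 -m creep '[[-0.57,[0.2,0,0],0],[-0.57,[0.4,0,0],0],[-0.57,[0.5,0,0],0],[-0.57,[0.5,0,0],0],[-0.57,[0.5,0,0],0]]'
python3 -m creep '[[-0.57,[0.1,0,0],0],[-0.57,[0.2,0,0],0],[-0.57,[0.2,0,0],0],[-0.57,[0.2,0,0],0]]'
```

```text
clock: 7.7
eef_pos: [514.0, -332.5, 28.1]
eef_rot: [-3.141, 0.003, 0.244]
wrist_force: [-13.1, -3.3, 5.0]
finger_gap: 20.2
finger_force: 6.5
clock: 8.1
eef_pos: [514.3, -332.4, 28.1]
eef_rot: [-3.139, 0.007, 0.243]
wrist_force: [-24.9, -4.2, 8.8]
finger_gap: 20.4
finger_force: 13.0
```

Firm contact now, 13 to 25 N, so packet_a is seated. I'll retreat, lift and move past the robot's side of the press.

```bash
python3 -m creep '[[-0.57,[-0.4,0,0],0],[-0.57,[-0.9,0,0],0],[-0.57,[-2,0,0],0],[-0.57,[-4,0,0],0],[-0.57,[-7,0,0],0],[-0.57,[-8,0,0],0],[-0.57,[-8,0,-4],0],[-0.57,[-8,0,-8],0],[-0.57,[-8,0,-12],0],[-0.57,[-8,0,-12],0]]'
python3 -m creep '[[-0.57,[0.25,-4.5,0],0],[-0.57,[0.5,-9,0],0],[-0.57,[0.8,-13.5,0],0],[-0.57,[1,-18,0],0],[-0.57,[1.3,-22.5,0],0],[-0.57,[1.6,-27,0],0],[-0.57,[1.8,-31.5,0],0],[-0.57,[2.1,-35.7,0],0],[-0.57,[2.1,-35.7,0],0],[-0.57,[2.1,-35.7,0],0]]'
python3 - <<'E'
from h import *
import cv2
b=cv2.resize(manip.camera("side")[150:220,275:345],(400,400),interpolation=cv2.INTER_CUBIC)
c=cv2.resize(manip.camera("scene")[140:210,310:380],(400,400),interpolation=cv2.INTER_CUBIC)
cv2.imwrite("pics/w6.png",np.hstack([b,c])[:,:,::-1])
E
```

```text
clock: 9.1
eef_pos: [441.8, -352.4, 154.0]
eef_rot: [3.134, -0.005, 0.244]
wrist_force: [0.6, 0.7, 0.4]
finger_gap: 20.1
finger_force: 0.0
clock: 10.1
eef_pos: [374.2, 1.1, 148.3]
eef_rot: [3.141, -0.0, 0.246]
wrist_force: [0.2, -0.7, -0.6]
finger_gap: 20.4
finger_force: 0.0
```

View pics/w6.png

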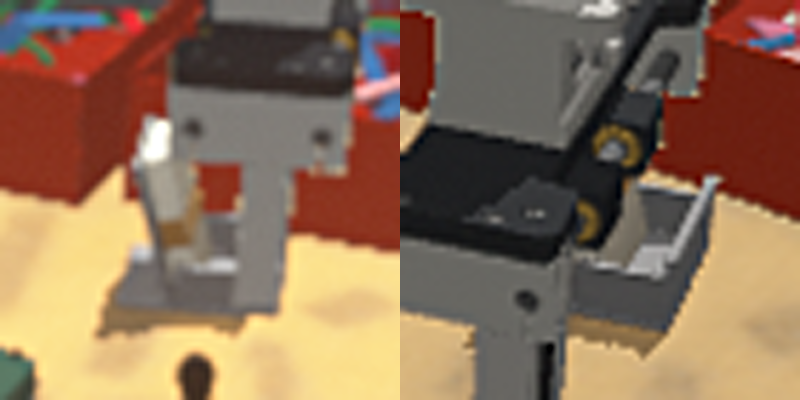

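The side view shows packet_a at (150,150–260) of the crop, standing against the backrest. That was my last picture, so C goes by numbers. Moving to a hover in front of C, turning to yaw 1.50.

```bash
python3 -m creep '[[-0.57,[2.9,-0.6,0],-1.5],[-0.57,[5.8,-1.2,0],-3],[-0.57,[8.7,-1.8,0],-4.5],[-0.57,[11.6,-2.4,0],-6],[-0.57,[14.5,-3,0],-7.5],[-0.57,[17.4,-3.6,0],-9],[-0.57,[20.3,-4.2,0],-10.5],[-0.57,[23.2,-4.8,0],-12],[-0.57,[26.1,-5.4,0],-13.5],[-0.57,[29.1,-6,0],-14.4],[-0.57,[29.1,-6,0],-14.4],[-0.57,[29.1,-6,0],-14.4]]'
cat > wc.py <<'E'
from h import *
import cv2
s=manip.read_state();y=s["eef_rot"][2];t=s["eef_pos"];p=manip.camera_params("wrist")
im=manip.camera("wrist");cv2.imwrite("pics/wc.png",im[:,:,::-1])
tx=np.array([np.cos(y),np.sin(y)]);ty=np.array([np.sin(y),-np.cos(y)])
print(t.round(1),round(y,3))
hsv=cv2.cvtColor(im,cv2.COLOR_RGB2HSV)
for nm,lo,hi,z in [("white",(0,0,140),(179,45,255),77),("band",(8,90,90),(18,190,215),70)]:
    m=cv2.inRange(hsv,lo,hi);m[235:]=0
    for c in cv2.findContours(m,cv2.RETR_EXTERNAL,cv2.CHAIN_APPROX_NONE)[0]:
        if cv2.contourArea(c)<150: continue
        b=cv2.boxPoints(cv2.minAreaRect(c));o=[]
        for u,v in b:
            d=onz("wrist",u,v,z,p)[:2]-t[:2];o.append((round(u),round(v),round(d@tx),round(d@ty)))
        print(nm,cv2.contourArea(c),o)
E
python3 wc.py
```

```text
clock: 11.4
eef_pos: [642.2, 127.6, 147.1]
eef_rot: [-3.14, 0.0, 1.498]
wrist_force: [0.2, 0.3, 0.8]
finger_gap: 20.2
finger_force: 0.0
[642.2 127.6 147.1] 1.498
white 3099.5 [(235, 170, 33, -36), (236, 123, 70, -34), (322, 124, 69, 33), (321, 171, 32, 33)]
white 167.0 [(170, 114, 76, -85), (176, 113, 77, -80), (181, 150, 49, -78), (175, 151, 48, -83)]
white 175.0 [(56, 107, 82, -172), (69, 104, 84, -162), (72, 121, 71, -161), (59, 124, 69, -171)]
white 1306.5 [(244, 111, 79, -28), (247, 82, 100, -25), (318, 91, 93, 28), (314, 119, 72, 26)]
white 282.0 [(-24, 60, 115, -226), (0, 42, 127, -205), (58, 119, 72, -172), (34, 137, 59, -193)]
band 415.0 [(306, 216, -7, 22), (336, 216, -7, 47), (336, 234, -23, 48), (306, 234, -23, 22)]
band 416.0 [(146, 210, -2, -114), (192, 210, -2, -75), (192, 234, -23, -76), (146, 234, -23, -116)]
band 235.0 [(16, 213, -5, -225), (57, 198, 8, -187), (65, 218, -10, -184), (23, 234, -23, -222)]
band 752.0 [(245, 109, 80, -28), (309, 109, 80, 23), (309, 123, 70, 23), (245, 123, 70, -28)]
band 10260.5 [(463, 232, -21, 158), (476, -4, 160, 142), (561, 0, 157, 205), (548, 237, -25, 232)]
band 3314.5 [(432, 0, 157, 110), (461, 0, 157, 132), (465, 234, -23, 160), (435, 234, -23, 134)]
band 12150.5 [(171, 105, 84, -86), (172, -2, 158, -79), (381, 1, 156, 74), (380, 107, 82, 78)]
```

```bash
python3 - <<'E'
import cv2,numpy as np
im=cv2.cvtColor(cv2.imread("pics/wc.png"),cv2.COLOR_BGR2HSV)
m=((im[...,1]<45)&(im[...,2]>140))
for r in range(50,186,5):
    c=np.flatnonzero(m[r,215:345])+215
    print(r,(c.min(),c.max(),len(c)) if len(c) else 0, [tuple(int(k) for k in im[r,q]) for q in (225,238,250,280,310,330)])
E
```

```text
50 0 [(17, 111, 159), (120, 4, 62), (105, 8, 63), (105, 8, 66), (105, 6, 83), (100, 8, 97)]
55 0 [(17, 110, 160), (120, 4, 62), (105, 8, 64), (105, 8, 62), (105, 8, 63), (105, 8, 64)]
60 0 [(17, 110, 160), (90, 8, 62), (90, 4, 62), (100, 12, 63), (105, 8, 62), (18, 60, 106)]
65 0 [(17, 111, 159), (90, 8, 62), (105, 8, 63), (105, 8, 62), (105, 8, 63), (21, 93, 232)]
70 0 [(17, 109, 159), (90, 4, 61), (120, 8, 63), (120, 4, 63), (105, 8, 63), (17, 107, 162)]
75 0 [(17, 109, 161), (0, 0, 62), (90, 4, 61), (105, 8, 63), (90, 8, 62), (17, 109, 162)]
80 0 [(18, 111, 212), (19, 94, 152), (90, 8, 62), (105, 8, 62), (105, 8, 62), (22, 94, 239)]
85 0 [(19, 107, 226), (17, 108, 167), (105, 8, 63), (90, 8, 62), (90, 4, 61), (18, 111, 172)]
90 (np.int64(251), np.int64(309), 59) [(17, 113, 158), (17, 21, 109), (26, 15, 136), (25, 21, 208), (21, 16, 114), (17, 108, 160)]
95 (np.int64(238), np.int64(309), 64) [(18, 113, 215), (17, 20, 178), (25, 20, 153), (25, 21, 208), (26, 13, 140), (18, 106, 216)]
100 (np.int64(239), np.int64(310), 68) [(22, 97, 241), (17, 39, 132), (25, 19, 162), (24, 21, 169), 
[... 1442 characters left out ...]
6), (22, 93, 241)]
160 (np.int64(243), np.int64(311), 57) [(22, 98, 241), (22, 99, 241), (27, 10, 239), (27, 10, 241), (27, 19, 145), (22, 93, 241)]
165 (np.int64(244), np.int64(311), 44) [(22, 97, 241), (22, 98, 241), (25, 13, 236), (24, 11, 238), (26, 19, 218), (22, 94, 241)]
170 (np.int64(275), np.int64(310), 36) [(22, 99, 241), (22, 97, 241), (21, 74, 228), (22, 30, 226), (21, 19, 229), (22, 94, 241)]
175 0 [(22, 98, 241), (22, 96, 241), (22, 96, 241), (23, 95, 241), (22, 97, 241), (22, 88, 241)]
180 0 [(22, 98, 241), (22, 96, 241), (23, 95, 241), (23, 96, 241), (22, 94, 241), (22, 90, 241)]
185 0 [(22, 101, 241), (22, 98, 241), (23, 95, 241), (23, 93, 241), (23, 94, 241), (22, 92, 241)]
```

```bash
python3 - <<'E'
from h import *
import cv2
im=cv2.cvtColor(cv2.imread("pics/wc.png"),cv2.COLOR_BGR2HSV)
s=manip.read_state();y=s["eef_rot"][2];t=s["eef_pos"]
tx=np.array([np.cos(y),np.sin(y)]);ty=np.array([np.sin(y),-np.cos(y)])
def T(u,v,z):
    d=onz("wrist",u,v,z)[:2]-t[:2];return np.round([d@tx,d@ty],1)
m=(im[...,1]<50)&(im[...,2]>100)
for u in range(247,311,9):
    r=np.flatnonzero(m[140:200,u])[-1]+140; print(u,r,T(u,r,71))
print("edge ends",T(244,168,71),T(311.5,172,71))
print("front corners",T(237.5,142,43),T(322.5,142,43))
g=(im[...,1]<25)&(im[...,2]<115)   # dark backrest: top end per column
for u in range(235,330,10):
    r=np.flatnonzero(g[:90,u]); print(u,r.min() if len(r) else None, T(u,r.min(),91) if len(r) else "")
E
```

```text
247 169 [ 33.1 -27.2]
256 170 [ 32.3 -19.9]
265 169 [ 33.1 -12.5]
274 170 [32.3 -5.1]
283 170 [32.3  2.3]
292 170 [32.3  9.7]
301 170 [32.3 17.1]
310 171 [31.5 24.5]
edge ends [ 33.9 -29.7] [30.7 25.7]
front corners [ 53.1 -37.8] [53.2 37.4]
235 42 [124.5 -31.5]
245 43 [123.9 -24.5]
255 43 [123.9 -17.6]
265 43 [123.9 -10.6]
275 44 [123.3  -3.6]
285 44 [123.3   3.3]
295 44 [123.3  10.3]
305 45 [122.7  17.3]
315 45 [122.7  24.3]
325 45 [122.7  31.3]
```

The packet edge is 32.5 mm ahead, so the origin is at about 99.5 mm. It's centred and within 1° of square, and the widths (55 and 75 mm) fit. Descending to TCP z 28 and pushing.

```bash
python3 -m creep '[[-0.57,[0,-0.1,3],0.2],[-0.57,[0,-0.1,6],0.2],[-0.57,[0,-0.1,9],0.2],[-0.57,[0,-0.1,11.9],0.2],[-0.57,[0,-0.1,11.9],0.2],[-0.57,[0,-0.1,11.9],0.2]]'
python3 -m creep '[[-0.57,[0.8,0,0],0],[-0.57,[1.3,0,0],0],[-0.57,[1.7,0,0],0],[-0.57,[2.1,0,0],0],[-0.57,[2.5,0,0],0],[-0.57,[2.9,0,0],0],[-0.57,[3.3,0,0],0],[-0.57,[3.3,0,0],0]]'
python3 -m creep '[[-0.57,[0.4,0,0],0],[-0.57,[0.8,0,0],0],[-0.57,[1.2,0,0],0],[-0.57,[1.6,0,0],0],[-0.57,[2,0,0],0],[-0.57,[2.4,0,0],0],[-0.57,[2.8,0,0],0],[-0.57,[3.2,0,0],0],[-0.57,[3.5,0,0],0],[-0.57,[3.8,0,0],0],[-0.57,[4.1,0,0],0],[-0.57,[4.1,0,0],0]]'
```

```text
clock: 12.05
eef_pos: [641.1, 128.5, 30.5]
eef_rot: [3.141, -0.0, 1.482]
wrist_force: [0.7, 0.3, 1.1]
finger_gap: 20.4
finger_force: 0.0
clock: 12.85
eef_pos: [643.9, 162.6, 29.2]
eef_rot: [-3.141, -0.0, 1.483]
wrist_force: [-0.1, -0.4, 0.1]
finger_gap: 20.0
finger_force: 0.1
clock: 14.05
eef_pos: [647.5, 203.2, 29.3]
eef_rot: [3.142, -0.0, 1.483]
wrist_force: [0.1, -0.3, 0.5]
finger_gap: 20.4
finger_force: 0.0
```

```bash
python3 -m creep '[[-0.57,[0.2,0,0],0],[-0.57,[0.4,0,0],0],[-0.57,[0.6,0,0],0],[-0.57,[0.7,0,0],0],[-0.57,[0.8,0,0],0],[-0.57,[0.8,0,0],0],[-0.57,[0.8,0,0],0]]'
python3 -m creep '[[-0.57,[0.1,0,0],0],[-0.57,[0.2,0,0],0],[-0.57,[0.3,0,0],0],[-0.57,[0.3,0,0],0],[-0.57,[0.3,0,0],0]]'
```

```text
clock: 14.75
eef_pos: [648.3, 210.8, 29.4]
eef_rot: [3.142, -0.0, 1.483]
wrist_force: [0.3, 0.2, 0.2]
finger_gap: 20.0
finger_force: 0.0
clock: 15.25
eef_pos: [648.5, 213.0, 29.2]
eef_rot: [-3.141, 0.001, 1.483]
wrist_force: [-0.5, -5.1, 1.7]
finger_gap: 20.3
finger_force: 2.5
```

```bash
python3 -m creep '[[-0.57,[0.1,0,0],0],[-0.57,[0.1,0,0],0],[-0.57,[0.1,0,0],0]]'
python3 -m creep '[[-0.57,[-0.3,0,0],0],[-0.57,[-0.8,0,0],0],[-0.57,[-2,0,0],0],[-0.57,[-4,0,0],0],[-0.57,[-7,0,0],0],[-0.57,[-8.5,0,0],0],[-0.57,[-8.5,0,-4],0],[-0.57,[-8.5,0,-8],0],[-0.57,[-8.5,0,-11.8],0],[-0.57,[-8.5,0,-11.8],0],[-0.57,[-8.5,0,-11.8],0]]'
cp pics/wc.png pics/wc_before.png; python3 wc.py | head -8
python3 - <<'E'
from h import *
import cv2
# packet top end rows (white) and backrest top at mid column
im=cv2.cvtColor(cv2.imread("pics/wc.png"),cv2.COLOR_BGR2HSV)
for r in range(25,180,6): print(r,[tuple(int(k) for k in im[r,q]) for q in (230,250,278,305,325)])
a=cv2.imread("pics/scene0.png");b=manip.camera("scene")[:,:,::-1]
for nm,(x,y) in dict(B=(262,245),stamp=(334,224),glue=(295,160),jar=(198,233),reel=(289,313),A=(350,172),C=(165,268)).items():
    print(nm,np.abs(a[y-12:y+12,x-12:x+12].astype(int)-b[y-12:y+12,x-12:x+12]).mean().round(1))
E
```

```text
clock: 15.55
eef_pos: [648.5, 213.2, 29.2]
eef_rot: [-3.141, 0.002, 1.482]
wrist_force: [-1.7, -9.0, 1.3]
finger_gap: 19.9
finger_force: 4.8
clock: 16.65
eef_pos: [641.3, 129.6, 147.9]
eef_rot: [3.14, -0.0, 1.483]
wrist_force: [0.3, 0.1, -0.6]
finger_gap: 20.1
finger_force: 0.0
[641.3 129.6 147.9] 1.483
white 168.0 [(170, 118, 73, -85), (176, 117, 74, -81), (182, 154, 46, -78), (176, 155, 45, -82)]
white 175.5 [(57, 113, 77, -172), (69, 110, 79, -162), (73, 127, 67, -161), (61, 130, 64, -171)]
white 196.0 [(272, 111, 79, -6), (293, 111, 79, 10), (293, 122, 71, 10), (272, 122, 71, -6)]
white 172.5 [(244, 121, 71, -28), (244, 100, 87, -28), (260, 100, 87, -15), (260, 121, 71, -15)]
white 1616.0 [(240, 75, 105, -30), (240, 53, 120, -30), (317, 54, 119, 28), (317, 76, 104, 28)]
white 286.0 [(-24, 66, 111, -226), (0, 48, 123, -206), (60, 126, 68, -171), (36, 144, 54, -192)]
white 162.0 [(29, 1, 154, -179), (44, -2, 156, -168), (46, 12, 147, -168), (31, 14, 146, -179)]
25 [(17, 109, 164), (17, 110, 163), (17, 110, 163), (17, 110, 162), (17, 109, 164)]
31 [(17, 108, 163), (17, 110, 163), (1
[... 1310 characters left out ...]
133 [(23, 95, 241), (100, 7, 117), (100, 7, 117), (100, 7, 116), (23, 91, 241)]
139 [(22, 95, 241), (105, 6, 160), (105, 7, 148), (105, 5, 103), (23, 92, 241)]
145 [(22, 97, 241), (23, 92, 240), (21, 94, 228), (18, 92, 214), (22, 92, 241)]
151 [(22, 97, 241), (23, 94, 241), (23, 91, 241), (23, 94, 241), (22, 93, 241)]
157 [(22, 98, 241), (22, 93, 241), (23, 92, 241), (23, 92, 241), (22, 93, 241)]
163 [(22, 98, 241), (23, 95, 241), (23, 93, 241), (23, 93, 241), (22, 94, 241)]
169 [(22, 96, 241), (23, 95, 241), (23, 94, 241), (23, 93, 241), (22, 94, 241)]
175 [(22, 95, 241), (23, 95, 241), (23, 95, 241), (23, 95, 241), (22, 94, 241)]
B 13.7
stamp 12.7
glue 12.6
jar 13.5
reel 15.2
A 51.7
C 41.1
```

C's top end (rows 53–76) now meets the backrest edge (row 49). One control check of the background difference, and that A still stands, before handing in.

```bash
python3 - <<'E'
from h import *
import cv2
a=cv2.imread("pics/side0.png").astype(int);b=manip.camera("side")[:,:,::-1].astype(int)
for nm,(x,y) in dict(cabinet=(40,200),table=(340,300-80),press=(235,180),B=(262,240),stamp=(308,221),glue=(264,183),jar=(201,240),reel=(298,285),A=(310,190),C=(185,262)).items():
    print(nm,np.abs(a[y-10:y+10,x-10:x+10]-b[y-10:y+10,x-10:x+10]).mean().round(1))
w=cv2.cvtColor(b[165:205,290:332].astype(np.uint8),cv2.COLOR_BGR2HSV)
m=(w[...,1]<50)&(w[...,2]>150); ys,xs=np.nonzero(m);print("A white",len(xs),np.percentile(xs,[5,50,95])+290,np.percentile(ys,[5,50,95])+165)
E
```

```text
cabinet 3.1
table 2.9
press 2.6
B 3.4
stamp 3.2
glue 2.5
jar 7.0
reel 3.2
A 40.3
C 37.3
A white 187 [299.  305.  319.7] [172. 183. 196.]
```

```bash
python3 -c "
from cell import manip
print(manip.sign_off())"
```

```text
the job is handed in; nothing more can be done
None
```

Packets A and C have been pushed back up and lean against their backrests, packet B and the bystanders look unmoved in the side camera, and the job is handed in at about 17 s on the robot's clock.

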